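Fetch the half shell from the back of the parts channel

ROBOT

A 6-joint arm with a two-finger parallel gripper is mounted at the origin on a cart in front of the work surface, level with it; the furniture and walls round the work are solid. World frame = base frame: x ahead of the robot, y to its left, z up, the work surface at z = 0. Lengths are in m, angles in rad, forces in N, time in s.
With the tool pointing down it reaches from about 0.275 to 1 m from the base axis. Payload 8.4 kg.
Tool frame: the origin (TCP) lies on the centre line of the jaws, within the pads' length; the fingertips stand 25 mm ahead of it and the grasp point (between the pads) lies 6 mm ahead of it; z points along the fingers, y is the direction in which the jaws open and shut (so a half turn about z gives the same grasp; the last joint's range is limited). The gripper opens to 85 mm and grips with 20 to 120 N. Pads are 22 mm wide; open, the fingers measure 114 mm over their backs; the gripper's body (76 mm by 85 mm) begins 54 mm behind the grasp point. The pads swing forward as they close: fully open they stand 13 mm farther back than shut.
Start: joints at [-1.329, 0.353, 1.633, -0, 1.155, -0.002], TCP at [0.151, -0.607, 0.256] pointing down, gripper open.
Joint ranges: [-2.63, 2.63], [-0.92, 2.1], [0.06, 2.66], [-1.3, 4.44], [0, 2.69], [-3.02, 3.02]. Speed limits (rad/s): [2.22, 2.22, 2.79, 3.14, 3.14, 3.14].

INTERFACE

Orientations are given as a unit quaternion [x, y, z, w].
In Python, from rig import sense, read_camera, finish_job gives the robot as it stands. The module is installed in compiled form; this text tells all that it offers.
- The arm moves only by the shell command python3 -m pendant 'ROWS' [FORCE]. ROWS is JSON, a list of rows, each a list of 7 numbers: the shift along the tool's x, y, z in m, then the turn, a rotation vector about the tool's x, y, z in degrees, then the finger opening in m, from 0 to 0.0854. In form: [[tx, ty, tz, ax, ay, az, jaw], ...]. A call has 1 to 5 rows; each row shifts and turns the pose as measured when the row begins, along the tool's axes as they then stand; what a row does not reach is not made up. A row lasts 1/10 s, in which the tool goes at most 50 mm and 8.59 degrees, less where a joint would pass 70% of its speed; a pose out of reach is approached as far as the arm can. A call with a gripper value outside its range is refused whole. The fingers move at their own pace and stop on an object; FORCE is the grip in N (left out, the last holds). Time passes only in rows, so rows that do not move let the fingers close. It gives the time, the measured TCP pose, the force and the opening at its end, in the units of the state.
- sense(): the state, without advancing time (a new reading comes with each control period).
- read_camera(name): name is "scene" or "top"; returns a dict with "frame" (420x560x3 uint8, blue, green, red), "camera_matrix" (3x3 intrinsics, pixels), "k1" (the pictures are not rectified: a ray, as slopes to the right and down, at radius r is drawn at 1 + k1 r^2 times it, then the intrinsics apply), "eye" and "orientation" of the camera in the world. Camera axes: x right, y up, looking along -z (the intrinsics and any distortion apply to the point x, -y, -z); pixel columns grow to the right and rows downward; lengths in m; the calibration is good to about 2 mm. A picture is of the moment at which its call begins. There is no depth.
- finish_job(): hands the job in, once; it reports no verdict.
The state is a dict: "time_s": time; "q": joint angles; "qd": joint speeds; "tau": joint torques, N m; "ee_pos": TCP position; "ee_rot": TCP orientation; "ft_force": force on the tool from outside, world axes, zero at the start; "wrist_torque": the same for the moment, N m; "grip_width": finger opening in m.
Only numpy, scipy, OpenCV 4.12 (cv2) and the standard library are available. Lean on these libraries where they do the work, as an engineer would, in place of code of your own. Each camera call takes 0.05 s, during which the arm holds its last target. There are 200 camera calls.

TASK

The half shell is wanted on the jig, but the solenoid body and the white carton stand in front of it in the parts channel. First set these two upright on the rubber mat, leaving the shell where it is; then, while they are there, lay the shell crown up on the jig's pad, centred, with its long way running from cheek to cheek. Finally put the solenoid body and the carton back upright in the channel, each exactly where it stood before, and never tip them over.

Things in the scene. Friction and masses are not known exactly. Their poses are not given: they have to be found in the camera images.
- solenoid_mid (a point): centre, half-way up (51.5 mm above the underside), of a dark solenoid body standing upright, 103 mm tall: a brown tube 38 mm in diameter, from 30 to 99 mm above the underside, its axis up to 5 mm off the point, on a round disc 70 mm in diameter and 30 mm high. z up. About 0.4 kg. Grasp the tube.
- carton_mid (a point): centre, half-way up, of a plain rigid white box-shaped carton, 66 mm along its own x, 78 mm along its own y and 82 mm tall; the point is 41 mm above its underside. z up. About 0.1 kg. In the channel its 66 mm side lies across the channel, so grasp across that, above the channel's walls.
- shell_mid (a point): centre, half-way up (6.5 mm above the underside), of a small aluminium half shell (arched grey cover) lying crown up at the back of the channel, its long way across the channel: 46 mm along its x, 36 mm along y over its 2 mm thin feet, 13 mm tall; the arch, 26 mm wide along y, stands from 2 to 13 mm above the underside. z up. 0.02 kg. Pinch the arch across y.
- parts_channel: grey steel channel, fixed, open towards the robot: inside 82 mm wide, 265 mm long, floor 3 mm and wall tops 30 mm above the bench, walls 4 mm thick. Origin: bench level, middle of the back wall's inner face; it runs from there along its -x; y across, z up. Shell about 65 mm, carton and solenoid (either first) about 135 and 222 mm in front of the back wall, about 1 cm between neighbours.
- mat_top (a point): black rubber mat, fixed, 210 mm along its x, 120 mm along its y, 4 mm thick; the side area for the things cleared away. Point: centre of its upper face; z up.
- jig_pad (a point): jig, fixed: dark steel plate 130 x 100 x 8 mm with a raised aluminium pad 64 mm (x) by 56 mm (y), its top 20 mm above the bench, between two end cheeks at x = +32 and -32 mm (10 mm thick, rising 10 mm above the pad); y sides open. Point: centre of the pad's top; x from cheek to cheek, z up. Mat and jig lie on opposite sides of the channel, either one left.
Mind the look-alikes: they are no part of the job. Leave any pink or purple look-alike of the part that bears solenoid_mid alone.

How it is judged:
On the way, in this order (a step that is already met when the one before it is completed fails the run):
1. the solenoid body and the carton both stand upright on the mat, the half shell still lying where it was (x of solenoid_mid in the frame of mat_top between -0.105 and 0.105 m and y of solenoid_mid in the frame of mat_top between -0.06 and 0.06 m and z of solenoid_mid in the frame of mat_top below 0.0575 m and angle between each of solenoid_mid, carton_mid's own z axis and vertical below 0.1 rad and x of carton_mid in the frame of mat_top between -0.105 and 0.105 m and y of carton_mid in the frame of mat_top between -0.06 and 0.06 m and z of carton_mid in the frame of mat_top below 0.047 m and linear speed of each of solenoid, carton below 0.02 m/s and distance of shell_mid from where it was at the start of the episode below 0.02 m), for 0.2 s.
2. the half shell lies on the jig's pad while the other two stand on the mat (x of solenoid_mid in the frame of mat_top between -0.105 and 0.105 m and y of solenoid_mid in the frame of mat_top between -0.06 and 0.06 m and z of solenoid_mid in the frame of mat_top below 0.0575 m and angle between each of solenoid_mid, carton_mid, shell_mid's own z axis and vertical below 0.1 rad and x of carton_mid in the frame of mat_top between -0.105 and 0.105 m and y of carton_mid in the frame of mat_top between -0.06 and 0.06 m and z of carton_mid in the frame of mat_top below 0.047 m and x of shell_mid in the frame of jig_pad between -0.012 and 0.012 m and y of shell_mid in the frame of jig_pad between -0.012 and 0.012 m and z of shell_mid in the frame of jig_pad below 0.0105 m and angle between the x axis of shell_mid and the x axis of jig_pad, either way round below 0.2 rad and linear speed of half_shell below 0.02 m/s), for 0.2 s.
At the end, for the whole second after the job is handed in: The half shell lies flat, crown up, on the jig's pad within 12 mm of its centre along each side and its long way within 0.2 rad of the cheek-to-cheek line; the solenoid body and the carton stand upright in the channel, each within 15 mm of where it stood at the start; all at rest and released (x of shell_mid in the frame of jig_pad between -0.012 and 0.012 m and y of shell_mid in the frame of jig_pad between -0.012 and 0.012 m and z of shell_mid in the frame of jig_pad below 0.0105 m and angle between the x axis of shell_mid and the x axis of jig_pad, either way round below 0.2 rad and angle between each of shell_mid, solenoid_mid, carton_mid's own z axis and vertical below 0.1 rad and distance of each of solenoid_mid, carton_mid from where it was at the start of the episode below 0.015 m and linear speed of each of solenoid, carton, half_shell below 0.02 m/s); the robot touches nothing.
It fails at once if the solenoid body or the carton is tipped over (angle between any of solenoid_mid, carton_mid's own z axis and vertical above 0.6 rad).
It also fails if it takes over 120 s, if anything falls off the work surface, if the arm or the gripper's body presses on something with over 40 N, if the wrist force passes 120 N, or if a joint passes its speed limit or range.

## Working session

There is one attempt and no reset: what is moved stays moved. The work goes in short steps, Python scripts to look and compute and a shell command to move; the robot and the scene stay as the last step left them, time stands still between calls to the robot, and variables do not carry over. Pictures are saved under pics/ and viewed, about 12 in all and at most 16, crops included, and the job is handed in when it is done.

```bash
mkdir -p pics
python3 - <<'E'
from rig import sense, read_camera
import cv2
s=sense(); print(s)
for n in("scene","top"):
    c=read_camera(n); cv2.imwrite(f"pics/{n}0.png",c["frame"]); print(n,c["camera_matrix"],c["k1"],c["eye"],c["orientation"])
E
```

```text
{'time_s': 0.0, 'q': array([-1.32940855e+00,  3.53674447e-01,  1.63416696e+00,  1.28222303e-05,
        1.15520473e+00, -2.37873508e-03]), 'qd': array([ 0.00069968, -0.00023409, -0.00016891, -0.00062866, -0.00047525,
        0.00148407]), 'tau': array([-1.06972162e-03, -6.05255198e+01, -3.42062688e+01, -1.41385408e-04,
        9.39987134e-03,  1.57865435e-05]), 'ee_pos': array([ 0.15075558, -0.60606896,  0.25553119]), 'ee_rot': array([ 9.92581480e-01,  1.21579101e-01, -8.08202704e-05, -7.22254238e-04]), 'ft_force': array([0.0651904 , 0.30317454, 0.34676945]), 'wrist_torque': array([ 0.04456401, -0.00430329,  0.02134719]), 'grip_width': 0.08565537158056717}
scene [[505.55021892   0.         287.74452801]
 [  0.         505.55021892 215.00172144]
 [  0.           0.           1.        ]] -0.022678493434211584 [0.19696123 0.68340793 0.88048418] [-0.09129668  0.35812293  0.90579729 -0.20722971]
top [[512.71982293   0.         279.52042365]
 [  0.         512.71982293 208.02214137]
 [  0.           0.           1.        ]] -0.015352873055029206 [0.43153801 0.00793288 1.38469668] [-0.03462532  0.04300283  0.70955356 -0.7024853 ]
```

View pics/scene0.png

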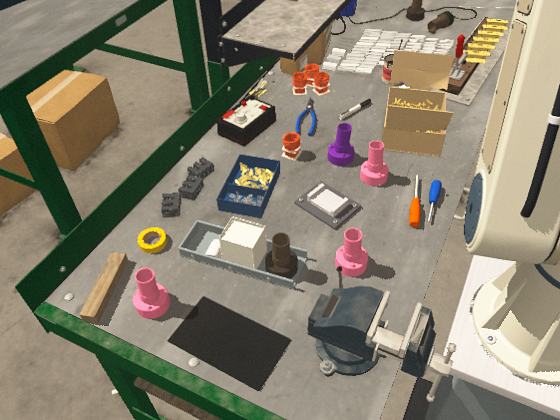

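View pics/top0.png

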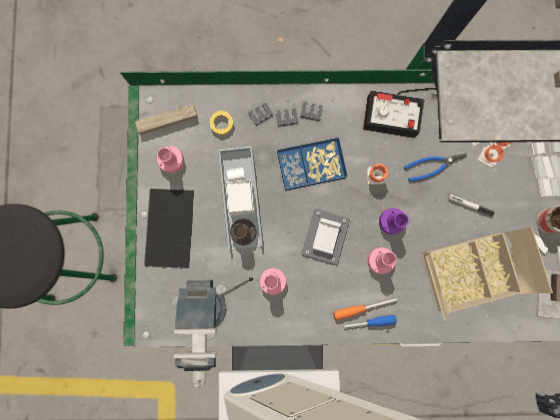

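The scene view shows the brown solenoid (282,255) and the white carton (243,240) in the channel, with the mat at left (230,340) and the jig at right (328,203). In the top view the channel runs (237,150)–(247,255), with the solenoid near (243,232), the carton at (240,195), the shell at (236,173), the mat at (170,228) and the jig at (326,236). The look-alikes are pink at top (170,159), (273,282), (382,262) and purple at (394,221). The brown one in the channel is the part, so I'll enlarge that area to confirm.

```bash
cat > h.py <<'E'
import numpy as np, cv2
from rig import sense, read_camera
from scipy.spatial.transform import Rotation as R
F=np.diag([1,-1,-1.])
class Cam:
    def __init__(s,n):
        c=read_camera(n); s.f=c["frame"]; s.K=np.array(c["camera_matrix"]); s.k=np.array([c["k1"],0,0,0.]); s.e=np.array(c["eye"]); s.R=R.from_quat(c["orientation"]).as_matrix()@F
    def at(s,uv,z):
        p=cv2.undistortPoints(np.array(uv,float).reshape(-1,1,2),s.K,s.k)[:,0]
        d=np.c_[p,np.ones(len(p))]@s.R.T
        return s.e+d*((z-s.e[2])/d[:,2])[:,None]
    def px(s,P):
        P=np.array(P,float).reshape(-1,3)
        return cv2.projectPoints(P,cv2.Rodrigues(s.R.T)[0],-s.R.T@s.e,s.K,s.k)[0][:,0]
    def crop(s,name,u0,v0,u1,v1,k,pts=()):
        im=cv2.resize(s.f[v0:v1,u0:u1],None,fx=k,fy=k,interpolation=cv2.INTER_CUBIC)
        for p in pts: cv2.circle(im,tuple(int(round(x)) for x in ((p-[u0,v0])+.5)*k),2,(0,0,255),-1)
        cv2.imwrite(f"pics/{name}.png",im)
E
python3 - <<'E'
from h import *
c=Cam("top"); c.crop("t1",140,140,355,285,3.7)
c=Cam("scene"); c.crop("s1",165,170,375,330,3.75)
E
```

```text
(no output)
```

View pics/t1.png

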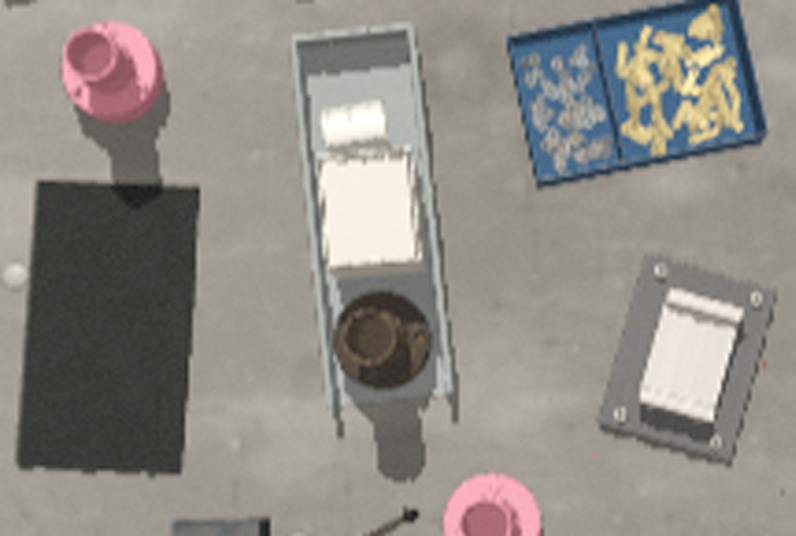

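View pics/s1.png

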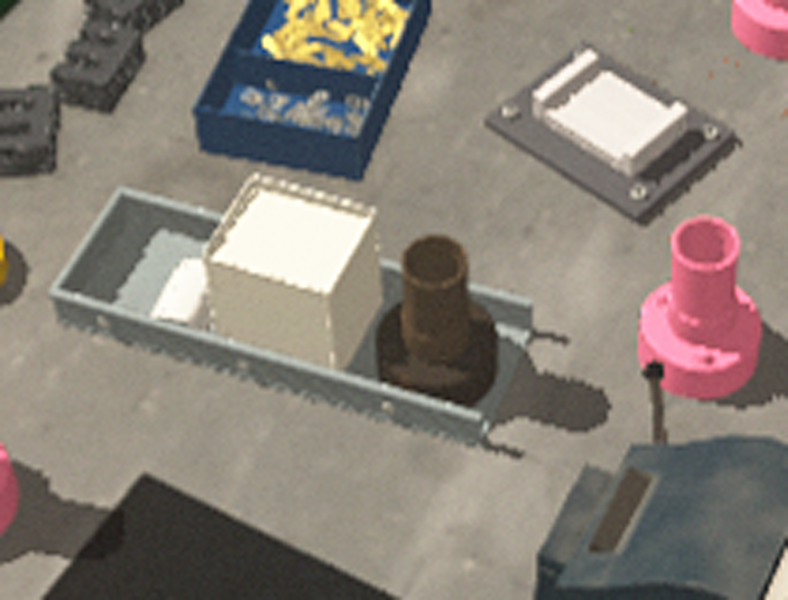

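The crops confirm the setup (t1/s1 pixels). The brown solenoid has its tube top at (372,338) and disc at (383,340). The white carton top is centred at (370,208) and the shell at (353,122), behind it. The jig at (690,358) is empty and the mat at (108,328) is clear. The brown body in the channel is the target, since the others are pink or purple.

Run:
```python
from h import *
t=Cam("top"); s=Cam("scene")
T=lambda l:(np.array(l,float)+.5)/3.7-.5+[140,140]
S=lambda l:(np.array(l,float)+.5)/3.75-.5+[165,170]
def show(n,P):
    print(n,np.round(P[:,:2],4).tolist(),'mean',P.mean(0).round(4),'edges',np.round(np.linalg.norm(np.diff(np.r_[P,P[:1]],axis=0),axis=1),3), 'ang',np.round(np.degrees(np.arctan2(*(P[0]-P[-1])[[1,0]])),1) )
show('channel',t.at(T([(292,36),(412,25),(453,393),(335,408)]),.03))
show('channelS',s.at(S([(121,189),(531,300),(481,440),(52,294)]),.03))
show('mat',t.at(T([(37,182),(200,188),(182,473),(17,466)]),.004))
show('jigplate',t.at(T([(645,255),(776,291),(730,465),(599,427)]),.008))
show('padS',s.at(S([(590,47),(686,105),(632,172),(535,92)]),.03))
show('carton',t.at(T([(317,153),(412,148),(424,262),(330,268)]),.085))
show('cartonS',s.at(S([(258,175),(380,210),(328,292),(206,252)]),.085))
show('shell',t.at(T([(320,106),(383,100),(386,138),(327,145)]),.010))
show('disc',t.at(T([(383,340)]),.033));show('tube',t.at(T([(372,338)]),.102));show('tubeS',s.at(S([(436,262)]),.102))
```

```text
channel [[0.7411, 0.1534], [0.7486, 0.0661], [0.481, 0.0381], [0.4712, 0.1221]] mean [0.6105 0.0949 0.03  ] edges [0.088 0.269 0.085 0.272] ang 6.6
channelS [[0.7465, 0.0721], [0.4822, 0.0443], [0.4656, 0.1454], [0.737, 0.1601]] mean [0.6078 0.1055 0.03  ] edges [0.266 0.102 0.272 0.089] ang -83.8
mat [[0.6395, 0.3429], [0.6339, 0.2233], [0.4262, 0.2348], [0.4324, 0.3538]] mean [0.533  0.2887 0.004 ] edges [0.12  0.208 0.119 0.207] ang -3.0
jigplate [[0.581, -0.1023], [0.5536, -0.1975], [0.4278, -0.161], [0.4561, -0.0668]] mean [ 0.5046 -0.1319  0.008 ] edges [0.099 0.131 0.098 0.13 ] ang -15.9
padS [[0.537, -0.1672], [0.4602, -0.1435], [0.4686, -0.0748], [0.552, -0.1134]] mean [ 0.5044 -0.1247  0.03  ] edges [0.08  0.069 0.092 0.056] ang -105.6
carton [[0.6458, 0.1299], [0.6487, 0.0642], [0.5692, 0.0562], [0.5657, 0.1209]] mean [0.6073 0.0928 0.085 ] edges [0.066 0.08  0.065 0.081] ang 6.4
cartonS [[0.6451, 0.0684], [0.5686, 0.0624], [0.5661, 0.1279], [0.6415, 0.1317]] mean [0.6053 0.0976 0.085 ] edges [0.077 0.066 0.076 0.063] ang -86.8
shell [[0.6931, 0.1348], [0.6972, 0.0885], [0.6689, 0.0864], [0.664, 0.1297]] mean [0.6808 0.1099 0.01  ] edges [0.046 0.028 0.044 0.03 ] ang 10.1
disc [[0.5191, 0.0877]] mean [0.5191 0.0877 0.033 ] edges [0.] ang 0.0
tube [[0.516, 0.091]] mean [0.516 0.091 0.102] edges [0.] ang 0.0
tubeS [[0.5155, 0.0963]] mean [0.5155 0.0963 0.102 ] edges [0.] ang 0.0
```

```bash
python3 -m pendant '[[0,0,0,0,0,7.8,0.085],[0.0274,-0.041,0,0,0,0,0.085],[0.0274,-0.041,0,0,0,0,0.085],[0.0274,-0.041,0,0,0,0,0.085],[0.0274,-0.041,0,0,0,0,0.085]]' 40 && python3 -m pendant '[[0.0274,-0.041,0,0,0,0,0.085],[0.0274,-0.041,0,0,0,0,0.085],[0.0274,-0.041,0,0,0,0,0.085],[0.0274,-0.041,0,0,0,0,0.085],[0.0274,-0.041,0,0,0,0,0.085]]' && python3 -m pendant '[[0.0274,-0.041,0,0,0,0,0.085],[0.0274,-0.041,0,0,0,0,0.085],[0.0274,-0.041,0,0,0,0,0.085],[0.0274,-0.041,0,0,0,0,0.085],[0,0,0,0,0,0,0.085]]'
cat >> h.py <<'E'
def go(x,y,z,yaw):
    "pose error in tool axes: shift, turn (deg); yaw = heading of tool x, tool down"
    s=sense(); r=R.from_quat(s["ee_rot"]); c,si=np.cos(np.radians(yaw/2)),np.sin(np.radians(yaw/2))
    print("at",s["ee_pos"].round(4),"t",round(s["time_s"],1),"w",round(s["grip_width"],4),"F",s["ft_force"].round(1))
    print("shift",r.inv().apply(np.array([x,y,z])-s["ee_pos"]).round(4),"turn",np.degrees((r.inv()*R.from_quat([c,si,0,0])).as_rotvec()).round(1))
E
python3 -c "
from h import *
go(.516,.0935,.2,6.2)"
```

```text
time_s: 0.8
ee_pos: [0.2428, -0.4322, 0.2548]
ee_rot: [0.999, 0.048, -0.0, 0.001]
ft_force: [0.8, 0.7, 0.6]
grip_width: 0.0849
time_s: 1.3
ee_pos: [0.36, -0.2112, 0.2552]
ee_rot: [0.999, 0.046, 0.001, 0.002]
ft_force: [1.2, -0.6, 0.4]
grip_width: 0.0856
time_s: 1.8
ee_pos: [0.4566, -0.03, 0.2566]
ee_rot: [0.999, 0.048, 0.004, 0.002]
ft_force: [-0.5, -1.2, -0.0]
grip_width: 0.0852
at [ 0.4566 -0.03    0.2566] t 1.8 w 0.0852 F [-0.5 -1.2 -0. ]
shift [ 0.0706 -0.1174  0.0567] turn [ 0.3 -0.5 -0.6]
```

```bash
python3 -m pendant '[[0.024,-0.039,0.01,0,0,0,0.085],[0.024,-0.039,0.01,0,0,0,0.085],[0.024,-0.039,0.015,0,0,0,0.085],[0,0,0.015,0,0,0,0.085],[0,0,0,0,0,0,0.085]]'; python3 -c "
from h import *
go(.516,.0935,.15,6.2)
s=Cam('scene'); s.crop('s2',165,150,375,310,3.75,s.px([[.516,.0935,.102],[.519,.09,.033],[.6065,.095,.085]]))
"
```

```text
time_s: 2.3
ee_pos: [0.5193, 0.0962, 0.2062]
ee_rot: [0.999, 0.049, 0.006, 0.003]
ft_force: [0.4, -0.3, -0.8]
grip_width: 0.0851
at [0.5193 0.0962 0.2062] t 2.3 w 0.0851 F [ 0.4 -0.3 -0.8]
shift [-0.0042  0.002   0.0562] turn [ 0.4 -0.7 -0.5]
```

View pics/s2.png

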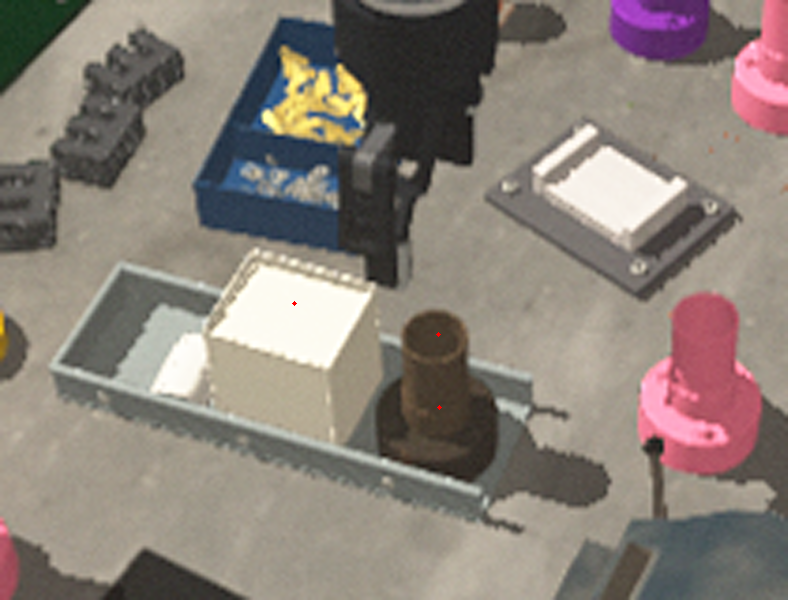

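The picture shows the marks on the tube's rim centre (437,334) and the carton top (294,303), with the gripper above. I'll correct the position and descend.

```bash
python3 -m pendant '[[-0.004,0.002,0.02,0.4,-0.7,-0.5,0.085],[0,0,0.03,0,0,0,0.085],[0,0,0.03,0,0,0,0.085],[0,0,0,0,0,0,0.085]]'; python3 -c "
from h import *
go(.516,.0935,.073,6.2)"
```

```text
time_s: 2.75
ee_pos: [0.5184, 0.0899, 0.1301]
ee_rot: [0.999, 0.052, 0.003, -0.001]
ft_force: [-0.4, -0.5, 0.0]
grip_width: 0.085
at [0.5184 0.0899 0.1301] t 2.8 w 0.085 F [-0.4 -0.5  0. ]
shift [-0.0024 -0.0037  0.0571] turn [-0.1 -0.4 -0.3]
```

```bash
python3 -m pendant '[[-0.001,-0.003,0.025,0,0,0,0.085],[0,0,0.025,0,0,0,0.085],[0,0,0.005,0,0,0,0.085],[0,0,0,0,0,0,0.085]]' && python3 -m pendant '[[0,0,0,0,0,0,0.03],[0,0,0,0,0,0,0.03],[0,0,0,0,0,0,0.03],[0,0,0,0,0,0,0.03],[0,0,0,0,0,0,0.03]]' 50; python3 -c "
from h import *
go(.516,.0935,.073,6.2)"
```

```text
time_s: 3.15
ee_pos: [0.5212, 0.0903, 0.0809]
ee_rot: [0.999, 0.049, 0.007, -0.001]
ft_force: [0.3, 0.2, 0.4]
grip_width: 0.0853
time_s: 3.65
ee_pos: [0.5238, 0.0901, 0.0863]
ee_rot: [0.999, 0.049, 0.01, -0.001]
ft_force: [-0.4, 0.2, -4.9]
grip_width: 0.0369
at [0.5238 0.0901 0.0863] t 3.6 w 0.0369 F [-0.4  0.2 -4.9]
shift [-0.0077 -0.0041  0.0131] turn [-0.1 -1.2 -0.6]
```

Drift put the pads about 8 mm off the tube axis along x, so I'll regrip centred.

```bash
python3 -m pendant '[[0,0,0.001,0,0,0,0.06],[0,0,0.001,0,0,0,0.07],[-0.005,-0.001,0.004,0,-1,-0.5,0.07],[-0.003,0,0.004,0,-0.5,0,0.07],[0,0,0.003,0,0,0,0.07]]'; python3 -c "
from h import *
go(.516,.0915,.075,6.2)"
```

```text
time_s: 4.15
ee_pos: [0.5155, 0.0905, 0.0726]
ee_rot: [0.999, 0.054, -0.004, -0.001]
ft_force: [0.2, -0.2, 0.4]
grip_width: 0.07
at [0.5155 0.0905 0.0726] t 4.2 w 0.07 F [ 0.2 -0.2  0.4]
shift [ 0.0006 -0.0009 -0.0025] turn [-0.1  0.4 -0. ]
```

```bash
python3 -m pendant '[[0,0,0,0,0.2,0,0.03],[0,0,0,0,0,0,0.03],[0,0,0,0,0,0,0.03],[0,0,0,0,0,0,0.03]]' 50; python3 -c "
from h import *
go(.516,.0915,.075,6.2)"
```

```text
time_s: 4.55
ee_pos: [0.5152, 0.0902, 0.0724]
ee_rot: [0.999, 0.054, -0.002, -0.0]
ft_force: [-0.9, -1.1, -2.1]
grip_width: 0.037
at [0.5152 0.0902 0.0724] t 4.5 w 0.037 F [-0.9 -1.1 -2.1]
shift [ 0.0009 -0.0012 -0.0026] turn [-0.   0.3  0. ]
```

```bash
python3 -m pendant '[[0,0,-0.02,0,0,0,0.03],[0,0,-0.03,0,0,0,0.03],[0,0,-0.02,0,0,0,0.03]]' && python3 -m pendant '[[-0.002,-0.04,0,0,0,0,0.03],[-0.002,-0.045,0,0,0,0,0.03],[-0.002,-0.045,0,0,0,0,0.03],[-0.002,-0.04,0,0,0,0,0.03],[-0.002,-0.02,0,0,0,0,0.03]]'; python3 -c "
from h import *
go(.483,.293,.0735,6.2)
s=Cam('scene'); s.crop('s3',165,150,375,310,3.75)"
```

```text
time_s: 4.85
ee_pos: [0.5122, 0.0895, 0.1404]
ee_rot: [0.999, 0.054, -0.007, 0.0]
ft_force: [-0.3, -0.7, -4.1]
grip_width: 0.037
time_s: 5.35
ee_pos: [0.4826, 0.2806, 0.1428]
ee_rot: [0.999, 0.051, -0.005, 0.0]
ft_force: [-0.1, -0.3, -4.6]
grip_width: 0.0365
at [0.4826 0.2806 0.1428] t 5.3 w 0.0365 F [-0.1 -0.3 -4.6]
shift [ 0.0023 -0.0123  0.0693] turn [-0.   0.5 -0.4]
```

View pics/s3.png

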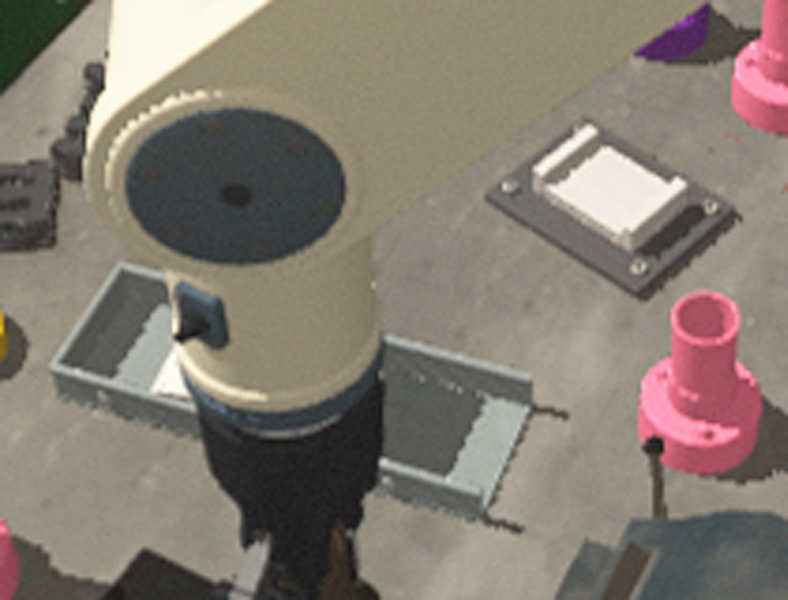

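The solenoid is held by the gripper at (350,570), and the shell still lies in the channel at (170,380). Next I'll lower it.

```bash
python3 -m pendant '[[0.002,-0.012,0.02,0,0.5,-0.4,0.03],[0,0,0.025,0,0,0,0.03],[0,0,0.012,0,0,0,0.03],[0,0,0.002,0,0,0,0.03]]'; python3 -c "
from h import *
go(.483,.293,.0735,6.2)"
```

```text
time_s: 5.8
ee_pos: [0.4816, 0.2965, 0.0814]
ee_rot: [0.998, 0.056, -0.0, -0.001]
ft_force: [1.0, 0.0, -3.3]
grip_width: 0.0371
at [0.4816 0.2965 0.0814] t 5.8 w 0.0371 F [ 1.   0.  -3.3]
shift [0.0011 0.0036 0.0079] turn [-0.1  0.1  0.2]
```

```bash
python3 -m pendant '[[0.001,0.002,0.004,0,0,0,0.03],[0,0,0.002,0,0,0,0.03],[0,0,0.001,0,0,0,0.03]]'; python3 -c "
from h import *
go(.483,.293,.0735,6.2)"
```

```text
time_s: 6.1
ee_pos: [0.4834, 0.2935, 0.0748]
ee_rot: [0.998, 0.055, -0.0, -0.001]
ft_force: [0.3, -0.5, -4.3]
grip_width: 0.0373
at [0.4834 0.2935 0.0748] t 6.1 w 0.0373 F [ 0.3 -0.5 -4.3]
shift [-0.0005  0.0005  0.0013] turn [-0.1  0.1  0.1]
```

```bash
python3 -m pendant '[[0,0,0.002,0,0,0,0.03],[0,0,0.001,0,0,0,0.03]]';python3 -m pendant '[[0,0,0.001,0,0,0,0.03],[0,0,0.001,0,0,0,0.03]]'
```

```text
time_s: 6.3
ee_pos: [0.4843, 0.2937, 0.0733]
ee_rot: [0.998, 0.055, 0.0, -0.001]
ft_force: [-3.5, -0.7, 8.9]
grip_width: 0.037
time_s: 6.5
ee_pos: [0.4843, 0.2937, 0.0733]
ee_rot: [0.999, 0.055, 0.0, -0.001]
ft_force: [-3.5, -0.2, 6.7]
grip_width: 0.0372
```

```bash
python3 -m pendant '[[0,0,0,0,0,0,0.045],[0,0,0,0,0,0,0.065],[0,0,0,0,0,0,0.085],[0,0,-0.02,0,0,0,0.085],[0,0,-0.04,0,0,0,0.085]]' && python3 -m pendant '[[0,0,-0.04,0,0,0,0.085],[0.02,0.04,-0.01,0,0,0,0.085],[0.02,0.04,0,0,0,0,0.085],[0.02,0.04,0,0,0,0,0.085],[0.02,0.04,0,0,0,0,0.085]]'; python3 -c "
from h import *
go(.6065,.095,.16,6.2)"
```

```text
time_s: 7.0
ee_pos: [0.4833, 0.2928, 0.132]
ee_rot: [0.999, 0.055, -0.001, -0.0]
ft_force: [0.5, 0.2, 0.7]
grip_width: 0.085
time_s: 7.5
ee_pos: [0.5852, 0.1445, 0.1914]
ee_rot: [0.998, 0.059, 0.005, -0.003]
ft_force: [0.7, 0.5, 0.1]
grip_width: 0.0852
at [0.5852 0.1445 0.1914] t 7.5 w 0.0852 F [0.7 0.5 0.1]
shift [0.015  0.0518 0.0312] turn [-0.3 -0.6  0.6]
```

```bash
python3 -m pendant '[[0.012,0.04,0.01,0,-0.5,0.6,0.085],[0.003,0.012,0.01,0,0,0,0.085],[0,0,0.01,0,0,0,0.085],[0,0,0,0,0,0,0.085]]'; python3 -c "
from h import *
go(.6065,.0955,.125,6.2)
s=Cam('scene'); s.crop('s4',165,150,375,310,3.75)
t=Cam('top');t.crop('t4',110,130,325,275,3.7)"
```

```text
time_s: 7.9
ee_pos: [0.6103, 0.0887, 0.1609]
ee_rot: [0.999, 0.051, 0.003, -0.003]
ft_force: [-0.7, 0.7, -0.5]
grip_width: 0.0847
at [0.6103 0.0887 0.1609] t 7.9 w 0.0847 F [-0.7  0.7 -0.5]
shift [-0.0032 -0.0069  0.036 ] turn [-0.3 -0.3 -0.4]
```

View pics/t4.png

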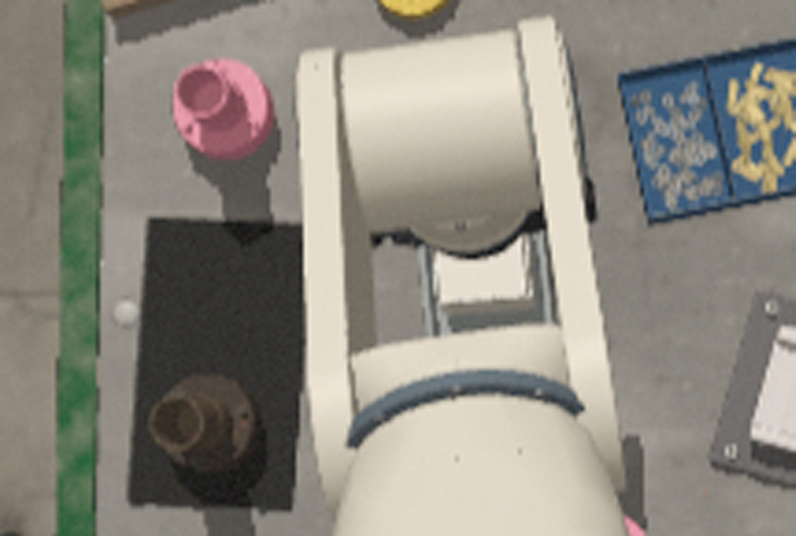

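View pics/s4.png

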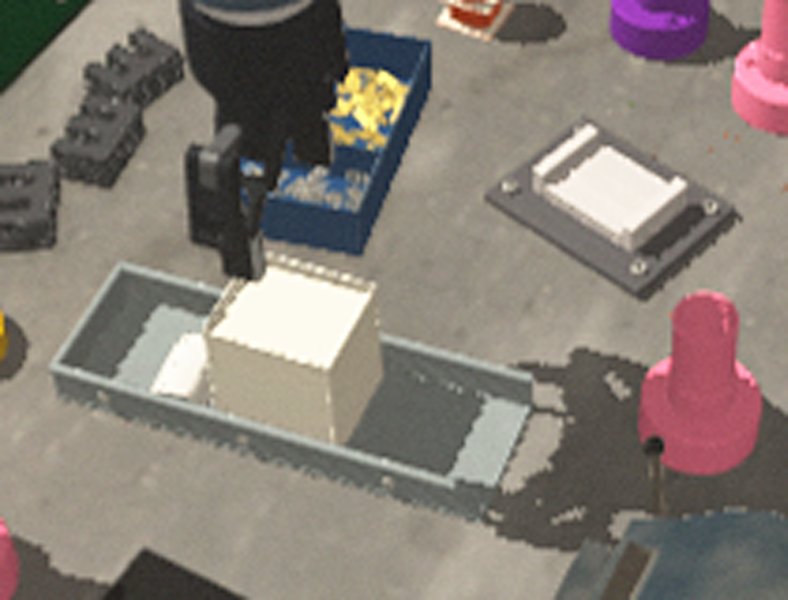

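The solenoid stands upright on the mat (t4: disc at (212,424)). The carton is unmoved in the channel, with the jaws above it. Now I'll centre and descend.

```bash
python3 -m pendant '[[-0.003,-0.007,0.01,-0.3,-0.3,-0.4,0.085],[0,0,0.014,0,0,0,0.085],[0,0,0.004,0,0,0,0.085]]'; python3 -c "
from h import *
go(.6065,.0955,.072,6.2)"
```

```text
time_s: 8.3
ee_pos: [0.6063, 0.1004, 0.1337]
ee_rot: [0.998, 0.057, 0.002, -0.0]
ft_force: [-0.0, 0.4, -0.3]
grip_width: 0.0852
at [0.6063 0.1004 0.1337] t 8.3 w 0.0852 F [-0.   0.4 -0.3]
shift [-0.0006  0.0049  0.0617] turn [ 0.  -0.2  0.4]
```

```bash
python3 -m pendant '[[0,0.004,0.012,0,0,0.4,0.085],[0,0,0.004,0,0,0,0.085],[0,0,0,0,0,0,0.085]]'; python3 -c "
from h import *
go(.6065,.0955,.072,6.2)"
```

```text
time_s: 8.6
ee_pos: [0.6059, 0.0971, 0.1148]
ee_rot: [0.999, 0.055, 0.001, 0.0]
ft_force: [-0.6, 0.6, 0.4]
grip_width: 0.0849
at [0.6059 0.0971 0.1148] t 8.6 w 0.0849 F [-0.6  0.6  0.4]
shift [0.0004 0.0017 0.0428] turn [ 0.  -0.1  0.1]
```

```bash
python3 -m pendant '[[0,0.001,0.015,0,0,0,0.085],[0,0.0005,0.015,0,0,0,0.085],[0,0,0.008,0,0,0,0.085],[0,0,0.002,0,0,0,0.085],[0,0,0,0,0,0,0.085]]' && python3 -m pendant '[[0,0,0,0,0,0,0.06],[0,0,0,0,0,0,0.06],[0,0,0,0,0,0,0.06]]' 30; python3 -c "
from h import *
go(.6065,.0955,.072,6.2)"
```

```text
time_s: 9.1
ee_pos: [0.6061, 0.0949, 0.0708]
ee_rot: [0.999, 0.054, 0.0, 0.0]
ft_force: [0.4, -0.8, 1.8]
grip_width: 0.085
time_s: 9.4
ee_pos: [0.6067, 0.095, 0.0716]
ee_rot: [0.999, 0.054, 0.001, 0.0]
ft_force: [0.3, -0.5, -1.6]
grip_width: 0.0665
at [0.6067 0.095  0.0716] t 9.4 w 0.0665 F [ 0.3 -0.5 -1.6]
shift [-0.0002 -0.0006 -0.0004] turn [ 0.  -0.1  0. ]
```

```bash
python3 -m pendant '[[0,0,-0.02,0,0,0,0.06],[0,0,-0.025,0,0,0,0.06],[0,0,-0.02,0,0,0,0.06]]' && python3 -m pendant '[[0,-0.035,0,0,0,0,0.06],[0.001,-0.045,0,0,0,0,0.06],[0.001,-0.045,0,0,0,0,0.06],[0,-0.035,0,0,0,0,0.06],[0,-0.015,0,0,0,0,0.06]]'; python3 -c "
from h import *
go(.588,.2875,.0726,6.2)"
```

```text
time_s: 9.7
ee_pos: [0.6045, 0.0947, 0.1358]
ee_rot: [0.999, 0.054, -0.002, 0.0]
ft_force: [0.1, 0.1, -0.2]
grip_width: 0.066
time_s: 10.2
ee_pos: [0.5905, 0.2726, 0.1418]
ee_rot: [0.999, 0.052, 0.003, -0.0]
ft_force: [-0.8, -0.6, -1.0]
grip_width: 0.0668
at [0.5905 0.2726 0.1418] t 10.2 w 0.0668 F [-0.8 -0.6 -1. ]
shift [-0.0014 -0.015   0.0692] turn [-0.  -0.4 -0.3]
```

```bash
python3 -m pendant '[[-0.002,-0.011,0.02,0,-0.4,0,0.06],[0,0,0.02,0,0,0,0.06],[0,0,0.012,0,0,0,0.06],[0,0,0.004,0,0,0,0.06],[0,0,0,0,0,0,0.06]]'; python3 -c "
from h import *
go(.588,.2875,.0726,6.2)"
```

```text
time_s: 10.7
ee_pos: [0.5862, 0.2833, 0.0802]
ee_rot: [0.999, 0.052, -0.002, 0.0]
ft_force: [0.5, -1.0, -1.2]
grip_width: 0.0663
at [0.5862 0.2833 0.0802] t 10.7 w 0.0663 F [ 0.5 -1.  -1.2]
shift [ 0.0023 -0.004   0.0076] turn [ 0.   0.2 -0.2]
```

```bash
python3 -m pendant '[[0.001,-0.003,0.004,0,0,0,0.06],[0,0,0.002,0,0,0,0.06],[0,0,0.001,0,0,0,0.06]]'; python3 -m pendant '[[0,0,0.001,0,0,0,0.06],[0,0,0.0005,0,0,0,0.06]]';  python3 -c "
from h import *
go(.588,.2875,.0726,6.2)"
```

```text
time_s: 11.0
ee_pos: [0.5879, 0.2855, 0.0736]
ee_rot: [0.999, 0.051, -0.001, 0.0]
ft_force: [0.5, 0.7, -1.4]
grip_width: 0.0664
time_s: 11.2
ee_pos: [0.5884, 0.2855, 0.0727]
ee_rot: [0.999, 0.051, -0.001, 0.0]
ft_force: [-0.2, 0.4, -0.8]
grip_width: 0.0663
at [0.5884 0.2855 0.0727] t 11.2 w 0.0663 F [-0.2  0.4 -0.8]
shift [-0.0002 -0.002   0.0001] turn [ 0.   0.1 -0.3]
```

```bash
python3 -m pendant '[[0,0,0,0,0,0,0.075],[0,0,0,0,0,0,0.085],[0,0,-0.02,0,0,0,0.085],[0,0,-0.04,0,0,0,0.085],[0,0,-0.045,0,0,0,0.085]]' && python3 -m pendant '[[-0.015,0.04,-0.02,0,0,0,0.085],[-0.015,0.04,0,0,0,0,0.085],[-0.015,0.04,0,0,0,0,0.085],[-0.015,0.04,0,0,0,0,0.085],[-0.015,0.04,0,0,0,0,0.085]]' && python3 -m pendant '[[0,0.04,0,0,0,-8.5,0.06],[0,0.03,0,0,0,-8.5,0.05],[0,0,0,0,0,-8.5,0.05],[0,0,0,0,0,-8.5,0.05],[0,0,0,0,0,-8.5,0.05]]' && python3 -m pendant '[[0,0,0,0,0,-8.5,0.05],[0,0,0,0,0,-8.5,0.05],[0,0,0,0,0,-8.5,0.05],[0,0,0,0,0,-8.5,0.05],[0,0,0,0,0,0,0.05]]'; python3 -c "
from h import *
go(.68,.11,.15,96.2)
print(sense()['q'])
t=Cam('top');t.crop('t5',110,130,325,275,3.7)
s=Cam('scene');s.crop('s5',165,170,375,330,3.75)"
```

```text
time_s: 11.7
ee_pos: [0.5853, 0.2841, 0.1746]
ee_rot: [0.999, 0.051, -0.006, 0.002]
ft_force: [0.2, 1.2, 0.0]
grip_width: 0.0851
time_s: 12.2
ee_pos: [0.5361, 0.0782, 0.2057]
ee_rot: [0.998, 0.055, 0.004, -0.001]
ft_force: [0.8, -0.3, -0.7]
grip_width: 0.0851
time_s: 12.7
ee_pos: [0.5465, 0.0019, 0.208]
ee_rot: [0.909, 0.417, 0.005, 0.002]
ft_force: [0.3, -0.3, 0.2]
grip_width: 0.0502
time_s: 13.2
ee_pos: [0.547, 0.0014, 0.2097]
ee_rot: [0.744, 0.668, 0.006, 0.004]
ft_force: [0.3, 1.0, 1.3]
grip_width: 0.0498
at [0.547  0.0014 0.2097] t 13.2 w 0.0498 F [0.3 1.  1.3]
shift [0.1221 0.1197 0.0616] turn [  0.8  -0.1 -12.4]
[-7.67578772e-04  2.77438523e-01  1.85569608e+00  1.31050460e-03
  9.94561528e-01  1.06546844e-01]
```

View pics/t5.png

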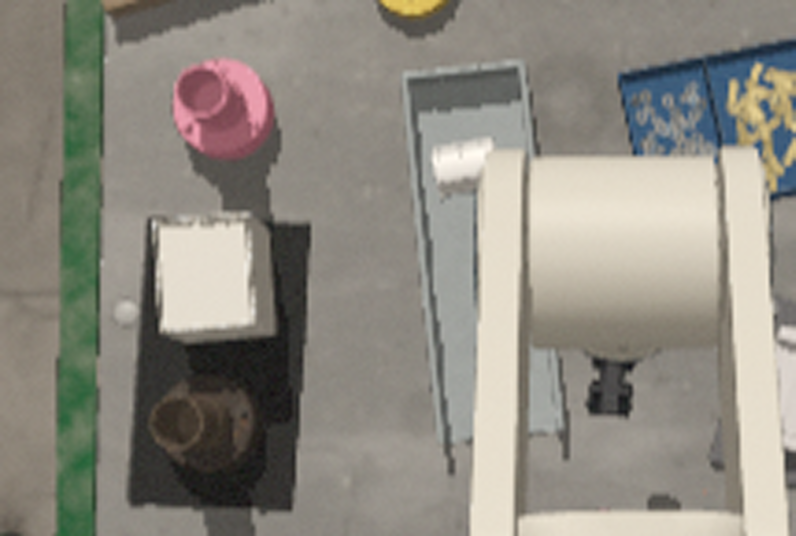

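View pics/s5.png

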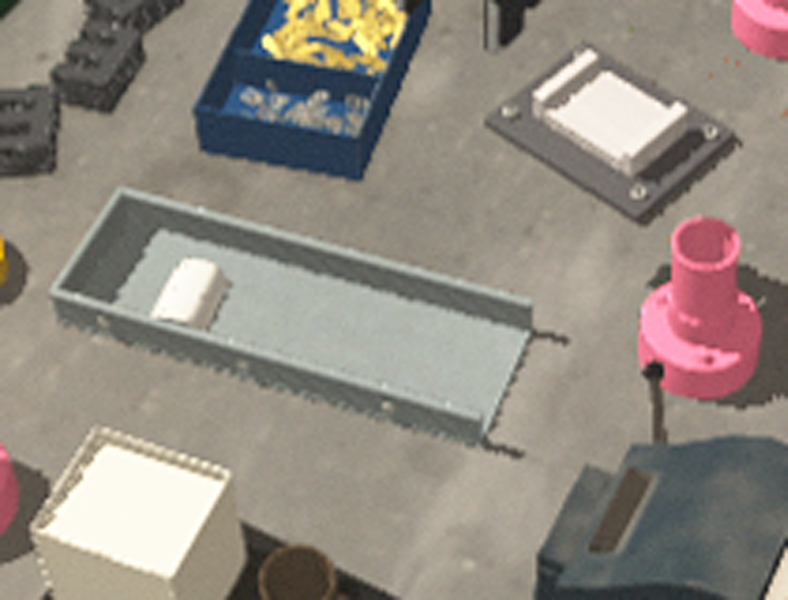

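The solenoid and carton stand apart on the mat (t5: disc (212,424), carton top (207,277)). The shell is still in place (s5: arch centre near (190,293)).

Run:
```python
from h import *
t=Cam("top"); s=Cam("scene")
T=lambda l,o=(110,130):(np.array(l,float)+.5)/3.7-.5+o
S=lambda l:(np.array(l,float)+.5)/3.75-.5+[165,170]
m=np.array([.533,.2905]);a=np.radians(-3);A=np.array([[np.cos(a),np.sin(a)],[-np.sin(a),np.cos(a)]])
print('sol mat',A@(t.at(T([(212,424)]),.034)[0,:2]-m+[0,.002]),'carton',A@(t.at(T([(205,277)]),.086)[0,:2]-m+[0,.002]))
print('shell S',s.at(S([(187,258),(226,284),(203,330),(152,317),(190,293)]),.012).round(4))
print('shell T ctr',t.at(T([(354,122)],(140,140)),.012),'left end',t.at(T([(432,148),(438,186)]),.008))
# jig pad: S pad corners & plate corners from scene
print('plateS',s.at(S([(588,42),(740,133),(642,222),(486,122)]),.008).round(4), s.at(S([(588,42),(740,133),(642,222),(486,122)]),.008).mean(0))
```

```text
sol mat [-0.04534375 -0.00312337] carton [ 0.05365419 -0.00256949]
shell S [[0.6903 0.0902 0.012 ]
 [0.6582 0.0977 0.012 ]
 [0.6522 0.1337 0.012 ]
 [0.6847 0.1383 0.012 ]
 [0.674  0.1129 0.012 ]]
shell T ctr [[0.68060011 0.10971909 0.012     ]] left end [[0.68974336 0.13426345 0.008     ]
 [0.66140806 0.12983748 0.008     ]]
plateS [[ 0.549  -0.1932  0.008 ]
 [ 0.4262 -0.1558  0.008 ]
 [ 0.4538 -0.0579  0.008 ]
 [ 0.5783 -0.0952  0.008 ]] [ 0.50181128 -0.1255374   0.008     ]
```

```bash
python3 -m pendant '[[0,0,0,0.8,0,-7,0.05],[0,0,0,0,0,-5.4,0.05],[0.045,0.025,0,0,0,0,0.05],[0.04,0.025,0,0,0,0,0.05],[0,0,0,0,0,0,0.05]]';  python3 -c "
from h import *
go(.677,.111,.08,96.2)"
```

```text
time_s: 13.9
ee_pos: [0.5889, 0.0909, 0.2101]
ee_rot: [0.673, 0.74, 0.001, -0.0]
ft_force: [0.4, -0.4, 0.3]
grip_width: 0.05
at [0.5889 0.0909 0.2101] t 13.9 w 0.05 F [ 0.4 -0.4  0.3]
shift [0.0114 0.0896 0.1301] turn [ 0.  -0.1 -0.8]
```

```bash
python3 -m pendant '[[0.005,0.035,0.02,0,0,-0.8,0.05],[0.004,0.04,0.03,0,0,0,0.05],[0,0.008,0.03,0,0,0,0.05],[0,0,0.015,0,0,0,0.05],[0,0,0,0,0,0,0.05]]';  python3 -c "
from h import *
go(.677,.111,.045,96.2)
s=Cam('scene'); s.crop('s6',165,170,305,276,5.5)"
```

```text
time_s: 14.4
ee_pos: [0.673, 0.1097, 0.1129]
ee_rot: [0.67, 0.742, 0.001, 0.0]
ft_force: [0.0, -1.2, -0.4]
grip_width: 0.0498
at [0.673  0.1097 0.1129] t 14.4 w 0.0498 F [ 0.  -1.2 -0.4]
shift [0.0008 0.0039 0.0679] turn [ 0.1 -0.1 -0.4]
```

View pics/s6.png

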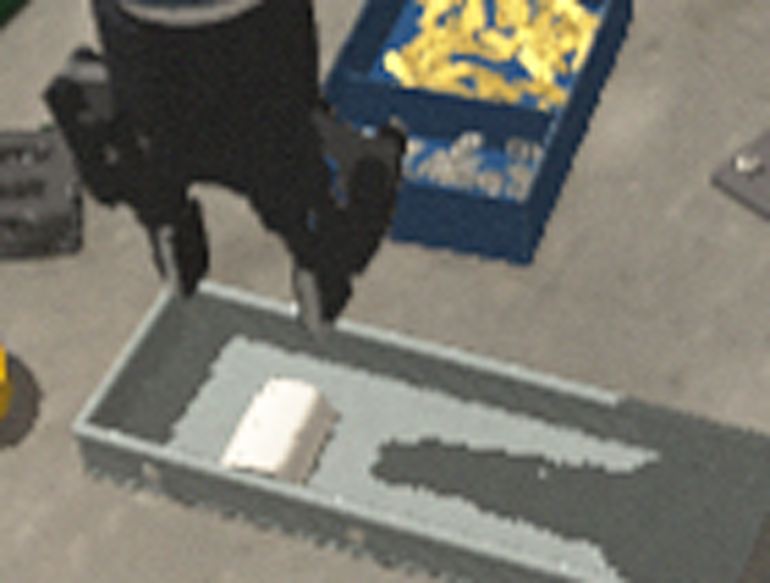

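The jaws straddle the channel above the shell (s6: shell arch at (280,428)). Going down with the 50 mm opening.

```bash
python3 -m pendant '[[0.001,0.003,0.02,0,0,-0.4,0.05],[0,0,0.025,0,0,0,0.05],[0,0,0.015,0,0,0,0.05],[0,0,0.004,0,0,0,0.05],[0,0,0,0,0,0,0.05]]';  python3 -c "
from h import *
go(.677,.111,.036,96.2)
s=Cam('scene'); s.crop('s7',165,170,305,276,5.5)"
```

```text
time_s: 14.95
ee_pos: [0.6774, 0.1105, 0.0525]
ee_rot: [0.668, 0.744, 0.004, 0.003]
ft_force: [0.1, 0.1, 0.1]
grip_width: 0.0496
at [0.6774 0.1105 0.0525] t 14.9 w 0.0496 F [0.1 0.1 0.1]
shift [ 0.0005 -0.0005  0.0165] turn [ 0.5 -0.1 -0. ]
```

View pics/s7.png

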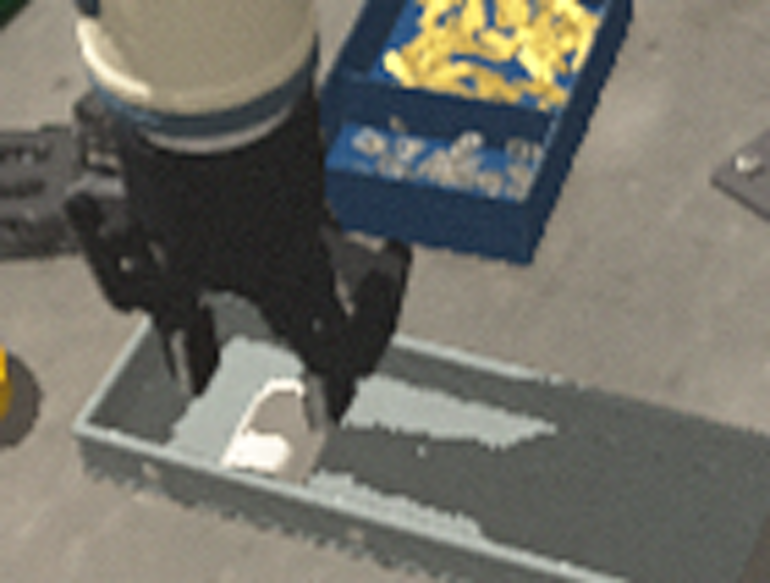

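The near finger looks too close to the shell's near edge: s7 shows finger inner face (312,400) and shell edge (320,447). I'll shift about 5 mm toward the robot and widen slightly.

```bash
python3 -m pendant '[[0,-0.005,0,0.5,0,0,0.056],[0,0,0.005,0,0,0,0.056],[0,0,0.003,0,0,0,0.056],[0,0,0,0,0,0,0.056]]';  python3 -c "
from h import *
go(.672,.111,.036,96.2)
s=Cam('scene'); s.crop('s8',165,170,305,276,5.5)"
```

```text
time_s: 15.4
ee_pos: [0.6737, 0.1102, 0.0472]
ee_rot: [0.668, 0.744, 0.002, 0.001]
ft_force: [0.1, -0.0, -0.7]
grip_width: 0.0559
at [0.6737 0.1102 0.0472] t 15.4 w 0.0559 F [ 0.1 -0.  -0.7]
shift [ 0.0009 -0.0016  0.0112] turn [ 0.2 -0.1 -0. ]
```

View pics/s8.png

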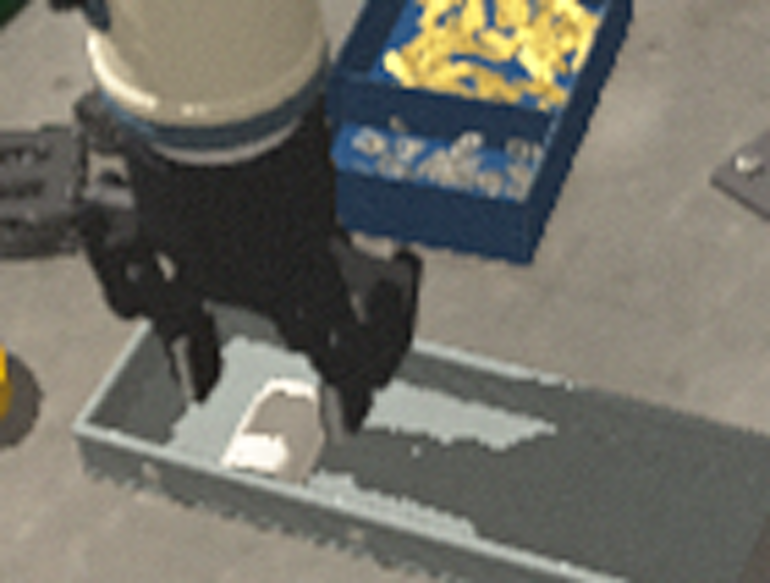

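Now the near finger (345,420) clears the shell and the far finger is at (200,390). I'll lower gently.

```bash
python3 -m pendant '[[0,-0.001,0.004,0,0,0,0.056],[0,0,0.003,0,0,0,0.056],[0,0,0.002,0,0,0,0.056],[0,0,0,0,0,0,0.056]]' && python3 -m pendant '[[0,0,0,0,0,0,0.04],[0,0,0,0,0,0,0.036]]' 20;  python3 -c "
from h import *
go(.672,.111,.034,96.2)"
```

```text
time_s: 15.85
ee_pos: [0.6729, 0.1102, 0.0376]
ee_rot: [0.668, 0.744, 0.002, 0.001]
ft_force: [-0.7, 1.3, -0.0]
grip_width: 0.0559
time_s: 16.05
ee_pos: [0.6728, 0.1102, 0.0375]
ee_rot: [0.668, 0.744, 0.002, 0.001]
ft_force: [0.4, 0.5, 0.4]
grip_width: 0.0358
at [0.6728 0.1102 0.0375] t 16.1 w 0.0358 F [0.4 0.5 0.4]
shift [ 0.0009 -0.0008  0.0035] turn [ 0.2 -0.1 -0. ]
```

```bash
python3 -m pendant '[[0,0,0.002,0,0,0,0.036],[0,0,0,0,0,0,0.036]]';python3 -m pendant '[[0,0,0.001,0,0,0,0.036],[0,0,0,0,0,0,0.036]]';python3 -m pendant '[[0,0,0.001,0,0,0,0.036],[0,0,0,0,0,0,0.036]]'
```

```text
time_s: 16.25
ee_pos: [0.673, 0.1102, 0.0355]
ee_rot: [0.668, 0.744, 0.002, 0.001]
ft_force: [-0.2, 1.3, -0.1]
grip_width: 0.0363
time_s: 16.45
ee_pos: [0.673, 0.1102, 0.0344]
ee_rot: [0.668, 0.744, 0.002, 0.001]
ft_force: [0.3, 0.3, -0.5]
grip_width: 0.036
time_s: 16.65
ee_pos: [0.6731, 0.1102, 0.0334]
ee_rot: [0.668, 0.744, 0.002, 0.001]
ft_force: [-0.5, 0.8, -0.3]
grip_width: 0.0356
```

```bash
python3 -m pendant '[[0,0,0.001,0,0,0,0.036],[0,0,0,0,0,0,0.036]]';python3 -m pendant '[[0,0,0,0,0,0,0.018],[0,0,0,0,0,0,0.018],[0,0,0,0,0,0,0.018],[0,0,0,0,0,0,0.018]]' 25;python3 -c "
from h import *
s=Cam('scene'); s.crop('s9',165,170,305,276,5.5)"
```

```text
time_s: 16.85
ee_pos: [0.6731, 0.1102, 0.0323]
ee_rot: [0.668, 0.744, 0.002, 0.001]
ft_force: [-0.1, -0.7, 0.5]
grip_width: 0.0364
time_s: 17.25
ee_pos: [0.6732, 0.1102, 0.0325]
ee_rot: [0.668, 0.744, 0.002, 0.001]
ft_force: [0.3, -0.1, 0.1]
grip_width: 0.0255
```

View pics/s9.png

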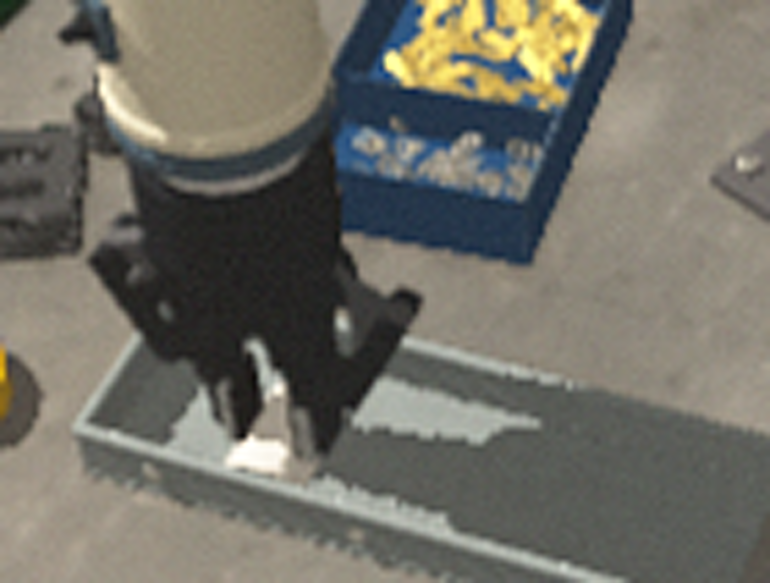

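The arch is pinched at 25.5 mm width. I'll lift and carry it to the jig.

```bash
python3 -m pendant '[[0,0,-0.01,0,0,0,0.018],[0,0,-0.03,0,0,0,0.018],[0,0,-0.04,0,0,0,0.018],[0,0,-0.03,0,0,0,0.018],[-0.031,-0.028,-0.01,0,0,0,0.018]]' 30 && python3 -m pendant '[[-0.031,-0.028,0,0,0,0,0.018],[-0.031,-0.028,0,0,0,0,0.018],[-0.031,-0.028,0,0,0,0,0.018],[-0.031,-0.028,0,0,0,0,0.018],[-0.02,-0.018,0,0,0,0,0.018]]' && python3 -m pendant '[[0,0,0,0,0,-8.5,0.018],[0,0,0,0,0,-8.5,0.018],[0,0,0,0,0,-8.5,0.018],[0,0,0,0,0,-8.5,0.018],[0,0,0,0,0,-8.5,0.018]]' && python3 -m pendant '[[0,0,0,0,0,-8.5,0.018],[0,0,0,0,0,-8.5,0.018],[0,0,0,0,0,-8,0.018],[0,0,0,0,0,0,0.018]]';  python3 -c "
from h import *
go(.503,-.129,.08,163.8)"
```

```text
time_s: 17.8
ee_pos: [0.6489, 0.0782, 0.1567]
ee_rot: [0.667, 0.745, 0.002, 0.0]
ft_force: [0.7, -0.6, 0.5]
grip_width: 0.025
time_s: 18.3
ee_pos: [0.5332, -0.084, 0.1629]
ee_rot: [0.666, 0.746, 0.005, 0.004]
ft_force: [0.5, 0.3, 0.1]
grip_width: 0.0248
time_s: 18.8
ee_pos: [0.5303, -0.0882, 0.1672]
ee_rot: [0.346, 0.938, 0.003, 0.007]
ft_force: [-0.4, 0.0, -0.2]
grip_width: 0.0253
time_s: 19.2
ee_pos: [0.5307, -0.0883, 0.1704]
ee_rot: [0.129, 0.992, 0.001, 0.01]
ft_force: [0.9, -0.2, -0.6]
grip_width: 0.0253
at [ 0.5307 -0.0883  0.1704] t 19.2 w 0.0253 F [ 0.9 -0.2 -0.6]
shift [ 0.0181 -0.0468  0.0898] turn [0.3 1.1 1.4]
```

```bash
python3 -m pendant '[[0.008,-0.022,0.02,0.3,1.1,1.4,0.018],[0.008,-0.02,0.03,0,0,0,0.018],[0,-0.003,0.02,0,0,0,0.018],[0,0,0,0,0,0,0.018]]';  python3 -c "
from h import *
go(.503,-.129,.08,163.8)
s=Cam('scene'); s.crop('s10',270,140,400,240,6)"
```

```text
time_s: 19.6
ee_pos: [0.505, -0.1286, 0.1016]
ee_rot: [0.149, 0.989, -0.0, 0.003]
ft_force: [0.7, -0.5, 0.3]
grip_width: 0.0255
at [ 0.505  -0.1286  0.1016] t 19.6 w 0.0255 F [ 0.7 -0.5  0.3]
shift [ 0.0019 -0.001   0.0216] turn [ 0.   0.3 -1. ]
```

View pics/s10.png

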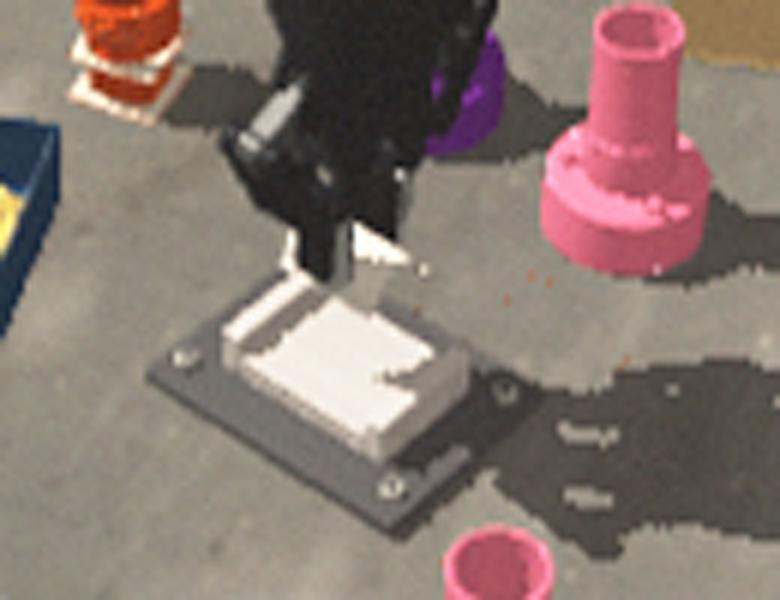

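The shell hangs level in the jaws above the jig pad (s10: shell ends near (290,250) and (400,270), pad centre (345,360)). Fifteen views are used. I'll lower it by force and height from here.

```bash
python3 -m pendant '[[0.002,-0.001,0.015,0,0.3,-1,0.018],[0,0,0.018,0,0,0,0.018],[0,0,0.008,0,0,0,0.018],[0,0,0,0,0,0,0.018]]';  python3 -c "
from h import *
go(.503,-.129,.051,163.8)"
```

```text
time_s: 20.05
ee_pos: [0.5065, -0.1286, 0.0628]
ee_rot: [0.141, 0.99, 0.0, 0.003]
ft_force: [0.1, -0.4, -0.4]
grip_width: 0.0247
at [ 0.5065 -0.1286  0.0628] t 20.1 w 0.0247 F [ 0.1 -0.4 -0.4]
shift [ 0.0033 -0.0013  0.0118] turn [0.1 0.4 0. ]
```

```bash
python3 -m pendant '[[0.004,-0.001,0.003,0,0.4,0,0.018],[0.001,0,0.003,0,0.2,0,0.018],[0,0,0,0,0,0,0.018]]';  python3 -c "
from h import *
go(.503,-.129,.051,163.8)"; python3 -m pendant '[[0,0,0.002,0,0.2,0,0.018],[0,0,0.001,0,0,0,0.018]]'; python3 -c "
from h import *
go(.503,-.129,.051,163.8)"
```

```text
time_s: 20.35
ee_pos: [0.5019, -0.1279, 0.0576]
ee_rot: [0.141, 0.99, 0.001, -0.002]
ft_force: [-0.3, 0.3, 0.2]
grip_width: 0.0251
at [ 0.5019 -0.1279  0.0576] t 20.4 w 0.0251 F [-0.3  0.3  0.2]
shift [-0.0014 -0.0007  0.0065] turn [ 0.1 -0.2  0. ]
time_s: 20.55
ee_pos: [0.5024, -0.1281, 0.0551]
ee_rot: [0.141, 0.99, 0.001, -0.003]
ft_force: [0.3, 0.2, -0.3]
grip_width: 0.0249
at [ 0.5024 -0.1281  0.0551] t 20.6 w 0.0249 F [ 0.3  0.2 -0.3]
shift [-0.0009 -0.0007  0.0041] turn [ 0.1 -0.4  0. ]
```

```bash
python3 -m pendant '[[0,0,0.002,0,-0.3,0,0.018],[0,0,0.001,0,0,0,0.018]]'; python3 -m pendant '[[0,0,0.001,0,0,0,0.018],[0,0,0,0,0,0,0.018]]'; python3 -m pendant '[[0,0,0.001,0,0,0,0.018],[0,0,0,0,0,0,0.018]]'
```

```text
time_s: 20.75
ee_pos: [0.5026, -0.1281, 0.0521]
ee_rot: [0.141, 0.99, 0.001, 0.0]
ft_force: [-0.5, -0.8, -0.5]
grip_width: 0.0251
time_s: 20.95
ee_pos: [0.5025, -0.1281, 0.0509]
ee_rot: [0.141, 0.99, 0.001, 0.0]
ft_force: [0.3, 0.0, -0.4]
grip_width: 0.025
time_s: 21.15
ee_pos: [0.5025, -0.1282, 0.0498]
ee_rot: [0.141, 0.99, 0.001, 0.0]
ft_force: [0.3, -0.3, 0.0]
grip_width: 0.0247
```

```bash
python3 -m pendant '[[0,0,0.0006,0,0,0,0.018],[0,0,0,0,0,0,0.018]]'; python3 -m pendant '[[0,0,0.0006,0,0,0,0.018],[0,0,0,0,0,0,0.018]]'
```

```text
time_s: 21.35
ee_pos: [0.5027, -0.1282, 0.0496]
ee_rot: [0.141, 0.99, 0.001, 0.0]
ft_force: [0.0, 0.0, -0.2]
grip_width: 0.0249
time_s: 21.55
ee_pos: [0.5028, -0.1282, 0.0496]
ee_rot: [0.141, 0.99, 0.001, 0.0]
ft_force: [0.1, -0.6, -0.3]
grip_width: 0.0251
```

```bash
python3 -m pendant '[[0,0,0.001,0,0,0,0.018],[0,0,0,0,0,0,0.018]]'; python3 -m pendant '[[0,0,0.001,0,0,0,0.018],[0,0,0.0005,0,0,0,0.018]]'
```

```text
time_s: 21.75
ee_pos: [0.503, -0.1283, 0.0497]
ee_rot: [0.141, 0.99, 0.001, 0.0]
ft_force: [0.4, 0.6, -0.2]
grip_width: 0.025
time_s: 21.95
ee_pos: [0.5031, -0.1283, 0.0494]
ee_rot: [0.141, 0.99, 0.001, 0.0]
ft_force: [-2.1, 1.3, 10.8]
grip_width: 0.0252
```

Contact came at TCP z 0.0495, as expected for the shell flat on the pad. I'll release and go for the carton.

```bash
python3 -m pendant '[[0,0,0,0,0,0,0.03],[0,0,0,0,0,0,0.045],[0,0,0,0,0,0,0.045],[0,0,-0.02,0,0,0,0.045],[0,0,-0.04,0,0,0,0.06]]' && python3 -m pendant '[[0,0,-0.045,0,0,0,0.085],[0,0,-0.04,0,0,-8,0.085],[0,0,-0.01,0,0,-8,0.085],[0,0,0,0,0,-6.4,0.085],[0,0,0,0,0,0,0.085]]' && python3 -m pendant '[[-0.0144,0.044,0,0,0,0,0.085],[-0.0144,0.044,0,0,0,0,0.085],[-0.0144,0.044,0,0,0,0,0.085],[-0.0144,0.044,0,0,0,0,0.085],[-0.0144,0.044,0,0,0,0,0.085]]'  && python3 -m pendant '[[-0.0144,0.044,0,0,0,0,0.085],[-0.0144,0.044,0,0,0,0,0.085],[-0.0144,0.035,0,0,0,0,0.085],[0,0.01,0,0,0,0,0.085],[0,0,0,0,0,0,0.085]]';  python3 -c "
from h import *
go(.5884,.2855,.15,186)
t=Cam('top');t.crop('t11',285,185,375,285,6,t.px([[.503,-.129,.02],[.503,-.129,.033]]))"
```

```text
time_s: 22.45
ee_pos: [0.4998, -0.1276, 0.1057]
ee_rot: [0.141, 0.99, 0.001, -0.004]
ft_force: [0.6, -0.1, -0.1]
grip_width: 0.0582
time_s: 22.95
ee_pos: [0.5025, -0.1284, 0.2087]
ee_rot: [-0.061, 0.998, 0.001, -0.001]
ft_force: [-0.2, 1.3, -0.1]
grip_width: 0.0851
time_s: 23.45
ee_pos: [0.5493, 0.0999, 0.2063]
ee_rot: [-0.047, 0.999, -0.0, -0.002]
ft_force: [0.9, -1.2, -0.2]
grip_width: 0.0846
time_s: 23.95
ee_pos: [0.5795, 0.2474, 0.2012]
ee_rot: [-0.041, 0.999, -0.001, -0.004]
ft_force: [-0.1, -0.8, 0.1]
grip_width: 0.0851
at [0.5795 0.2474 0.2012] t 23.9 w 0.0851 F [-0.1 -0.8  0.1]
shift [-0.0124  0.0373  0.0511] turn [-0.1 -0.5 -1.3]
```

View pics/t11.png

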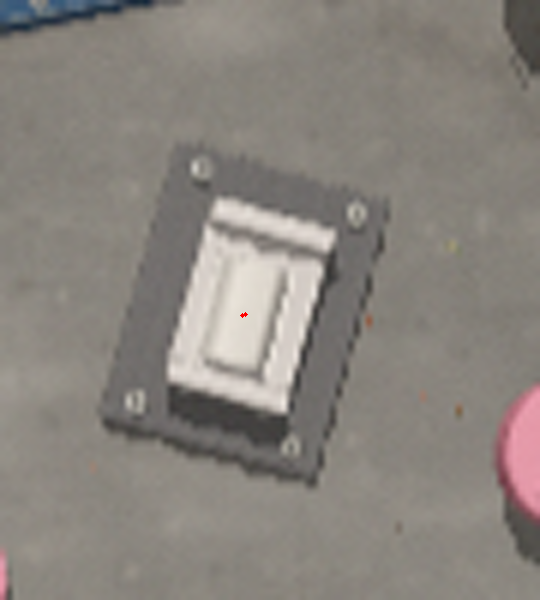

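The shell lies centred and aligned on the pad between the cheeks (t11: shell (245,312), pad centre (250,305)). All 16 views are used, so checks are numeric from here. Next is the carton.

```bash
python3 -m pendant '[[-0.010,0.032,0.01,0,-0.5,-1.3,0.085],[-0.002,0.004,0.02,0,0,0,0.085],[0,0,0.015,0,0,0,0.085],[0,0,0,0,0,0,0.085]]';  python3 -c "
from h import *
go(.5884,.2855,.11,186)"
```

```text
time_s: 24.4
ee_pos: [0.5879, 0.2777, 0.1542]
ee_rot: [-0.048, 0.999, -0.002, -0.001]
ft_force: [-0.4, -0.0, 0.4]
grip_width: 0.0849
at [0.5879 0.2777 0.1542] t 24.4 w 0.0849 F [-0.4 -0.   0.4]
shift [-0.0013  0.0079  0.0441] turn [-0.2 -0.1 -0.5]
```

```bash
python3 -m pendant '[[-0.001,0.007,0.01,0,0,-0.5,0.085],[0,0,0.02,0,0,0,0.085],[0,0,0.006,0,0,0,0.085],[0,0,0,0,0,0,0.085]]';  python3 -c "
from h import *
go(.5884,.2855,.0727,186)"
```

```text
time_s: 24.8
ee_pos: [0.589, 0.2821, 0.118]
ee_rot: [-0.05, 0.999, -0.002, -0.0]
ft_force: [-0.5, -0.4, 0.6]
grip_width: 0.0845
at [0.589  0.2821 0.118 ] t 24.8 w 0.0845 F [-0.5 -0.4  0.6]
shift [0.0002 0.0036 0.0453] turn [-0.2 -0.  -0.2]
```

```bash
python3 -m pendant '[[0,0.003,0.005,0,0,-0.2,0.085],[0,0.001,0.015,0,0,0,0.085],[0,0,0.015,0,0,0,0.085],[0,0,0.007,0,0,0,0.085],[0,0,0,0,0,0,0.085]]';  python3 -c "
from h import *
go(.5884,.2855,.0727,186)"
```

```text
time_s: 25.3
ee_pos: [0.5894, 0.2866, 0.0741]
ee_rot: [-0.052, 0.999, -0.001, 0.001]
ft_force: [-0.5, -0.1, 1.0]
grip_width: 0.0847
at [0.5894 0.2866 0.0741] t 25.3 w 0.0847 F [-0.5 -0.1  1. ]
shift [ 0.0011 -0.001   0.0014] turn [-0.1  0.1 -0. ]
```

```bash
python3 -m pendant '[[0,0,0,0,0,0,0.06],[0,0,0,0,0,0,0.06],[0,0,0,0,0,0,0.06],[0,0,0,0,0,0,0.06]]' 30 && python3 -m pendant '[[0,0,-0.02,0,0,0,0.06],[0,0,-0.03,0,0,0,0.06],[0,0,-0.02,0,0,0,0.06],[0,-0.03,0,0,0,0,0.06],[0,-0.045,0,0,0,0,0.06]]' && python3 -m pendant '[[0,-0.045,0,0,0,0,0.06],[0,-0.04,0,0,0,0,0.06],[0,-0.015,0,0,0,0,0.06],[0,0,0,0,0,0,0.06]]';  python3 -c "
from h import *
go(.6077,.095,.11,186)"
```

```text
time_s: 25.7
ee_pos: [0.5897, 0.2867, 0.0745]
ee_rot: [-0.052, 0.999, -0.001, 0.001]
ft_force: [0.9, -0.6, -0.2]
grip_width: 0.0665
time_s: 26.2
ee_pos: [0.5973, 0.2153, 0.148]
ee_rot: [-0.055, 0.999, -0.0, 0.002]
ft_force: [0.6, -1.1, -1.9]
grip_width: 0.0663
time_s: 26.6
ee_pos: [0.6091, 0.1088, 0.1501]
ee_rot: [-0.054, 0.999, -0.0, 0.003]
ft_force: [0.4, 0.3, -0.9]
grip_width: 0.0663
at [0.6091 0.1088 0.1501] t 26.6 w 0.0663 F [ 0.4  0.3 -0.9]
shift [ 0.0032 -0.0135  0.0401] turn [-0.1  0.4  0.1]
```

```bash
python3 -m pendant '[[0.003,-0.011,0,0,0.3,0,0.06],[0,-0.002,0.01,0,0,0,0.06],[0,0,0.01,0,0,0,0.06],[0,0,0,0,0,0,0.06]]';  python3 -c "
from h import *
go(.6077,.095,.11,186.2)"
```

```text
time_s: 27.0
ee_pos: [0.6073, 0.0973, 0.1285]
ee_rot: [-0.054, 0.999, -0.0, 0.001]
ft_force: [-0.2, -0.6, -1.4]
grip_width: 0.0663
at [0.6073 0.0973 0.1285] t 27.0 w 0.0663 F [-0.2 -0.6 -1.4]
shift [-0.0002 -0.0023  0.0185] turn [-0.   0.1  0. ]
```

```bash
python3 -m pendant '[[0,-0.002,0.006,0,0,0,0.06],[0,0,0.01,0,0,0,0.06],[0,0,0.004,0,0,0,0.06],[0,0,0,0,0,0,0.06]]';  python3 -c "
from h import *
go(.6077,.095,.0735,186.2)"
```

```text
time_s: 27.4
ee_pos: [0.6069, 0.097, 0.1054]
ee_rot: [-0.056, 0.998, -0.0, -0.0]
ft_force: [-0.3, -0.8, -0.6]
grip_width: 0.0665
at [0.6069 0.097  0.1054] t 27.4 w 0.0665 F [-0.3 -0.8 -0.6]
shift [-0.0006 -0.0021  0.0319] turn [-0.  -0.   0.2]
```

```bash
python3 -m pendant '[[0,-0.002,0.01,0,0,0,0.06],[0,0,0.01,0,0,0,0.06],[0,0,0.006,0,0,0,0.06],[0,0,0,0,0,0,0.06]]';  python3 -c "
from h import *
go(.6077,.095,.0735,186.2)"
```

```text
time_s: 27.8
ee_pos: [0.6071, 0.0949, 0.077]
ee_rot: [-0.056, 0.998, -0.0, -0.0]
ft_force: [-0.4, -0.9, -0.9]
grip_width: 0.0662
at [0.6071 0.0949 0.077 ] t 27.8 w 0.0662 F [-0.4 -0.9 -0.9]
shift [-0.0006  0.      0.0035] turn [-0.  -0.   0.2]
```

```bash
python3 -m pendant '[[0,0,0.002,0,0,0,0.06],[0,0,0.001,0,0,0,0.06]]'; python3 -m pendant '[[0,0,0.001,0,0,0,0.06],[0,0,0.001,0,0,0,0.06]]'
```

```text
time_s: 28.0
ee_pos: [0.6072, 0.0949, 0.0738]
ee_rot: [-0.055, 0.998, -0.0, -0.0]
ft_force: [0.6, -0.0, -0.8]
grip_width: 0.0665
time_s: 28.2
ee_pos: [0.6074, 0.0948, 0.0727]
ee_rot: [-0.055, 0.998, -0.0, -0.0]
ft_force: [-6.5, -1.4, 14.4]
grip_width: 0.0664
```

```bash
python3 -m pendant '[[0,0,0,0,0,0,0.075],[0,0,0,0,0,0,0.085],[0,0,-0.02,0,0,0,0.085],[0,0,-0.035,0,0,0,0.085],[0,0,-0.04,0,0,0,0.085]]' && python3 -m pendant '[[0.02,0.041,-0.01,0,0,0,0.085],[0.02,0.042,0,0,0,0,0.085],[0.02,0.042,0,0,0,0,0.085],[0.018,0.035,0,0,0,0,0.085],[0,0,0,0,0,0,0.085]]';  python3 -c "
from h import *
go(.4843,.2937,.14,186.2)"
```

```text
time_s: 28.7
ee_pos: [0.6046, 0.0944, 0.1656]
ee_rot: [-0.055, 0.998, -0.0, -0.004]
ft_force: [0.5, -0.1, 0.2]
grip_width: 0.0847
time_s: 29.2
ee_pos: [0.5124, 0.2499, 0.1847]
ee_rot: [-0.053, 0.999, 0.002, 0.004]
ft_force: [1.0, -0.4, -0.5]
grip_width: 0.0849
at [0.5124 0.2499 0.1847] t 29.2 w 0.0849 F [ 1.  -0.4 -0.5]
shift [0.0236 0.0464 0.0446] turn [ 0.2  0.5 -0.1]
```

```bash
python3 -m pendant '[[0.014,0.03,0,0,0.5,0,0.085],[0.007,0.012,0.01,0,0,0,0.085],[0,0,0.02,0,0,0,0.085],[0,0,0.005,0,0,0,0.085],[0,0,0,0,0,0,0.085]]';  python3 -c "
from h import *
go(.4843,.2937,.0733,186.2)"
```

```text
time_s: 29.7
ee_pos: [0.4874, 0.2908, 0.1491]
ee_rot: [-0.055, 0.999, 0.001, 0.001]
ft_force: [0.1, -0.0, -0.5]
grip_width: 0.085
at [0.4874 0.2908 0.1491] t 29.7 w 0.085 F [ 0.1 -0.  -0.5]
shift [0.003  0.003  0.0758] turn [0.2 0.2 0.1]
```

```bash
python3 -m pendant '[[0.003,0.003,0.015,0,0.2,0,0.085],[0,0,0.03,0,0,0,0.085],[0,0,0.02,0,0,0,0.085],[0,0,0.008,0,0,0,0.085],[0,0,0,0,0,0,0.085]]';  python3 -c "
from h import *
go(.4843,.2937,.0733,186.2)"
```

```text
time_s: 30.2
ee_pos: [0.4861, 0.2924, 0.0733]
ee_rot: [-0.053, 0.999, 0.002, 0.001]
ft_force: [-0.3, -0.3, 1.0]
grip_width: 0.0849
at [0.4861 0.2924 0.0733] t 30.2 w 0.0849 F [-0.3 -0.3  1. ]
shift [0.0017 0.0014 0.    ] turn [ 0.2  0.1 -0.1]
```

```bash
python3 -m pendant '[[0,0,0,0,0,0,0.03],[0,0,0,0,0,0,0.03],[0,0,0,0,0,0,0.03],[0,0,0,0,0,0,0.03],[0,0,0,0,0,0,0.03]]' 50 && python3 -m pendant '[[0,0,-0.02,0,0,0,0.03],[0,0,-0.03,0,0,0,0.03],[0,0,-0.015,0,0,0,0.03],[0,-0.03,0,0,0,0,0.03],[0,-0.045,0,0,0,0,0.03]]' && python3 -m pendant '[[0,-0.045,0,0,0,0,0.03],[0,-0.04,0,0,0,0,0.03],[0,-0.015,0,0,0,0,0.03],[0,0,0,0,0,0,0.03]]';  python3 -c "
from h import *
go(.517,.0902,.11,186.2)"
```

```text
time_s: 30.7
ee_pos: [0.4876, 0.293, 0.0761]
ee_rot: [-0.053, 0.999, 0.003, 0.002]
ft_force: [0.5, 0.4, -5.0]
grip_width: 0.0369
time_s: 31.2
ee_pos: [0.4941, 0.2197, 0.1422]
ee_rot: [-0.055, 0.998, 0.003, 0.002]
ft_force: [1.0, -0.4, -3.6]
grip_width: 0.0369
time_s: 31.6
ee_pos: [0.5037, 0.1127, 0.1415]
ee_rot: [-0.055, 0.999, 0.002, 0.001]
ft_force: [-0.7, -0.1, -4.3]
grip_width: 0.037
at [0.5037 0.1127 0.1415] t 31.6 w 0.037 F [-0.7 -0.1 -4.3]
shift [-0.0107 -0.0239  0.0314] turn [0.2 0.1 0.1]
```

```bash
python3 -m pendant '[[-0.010,-0.019,0,0,0,0,0.03],[-0.002,-0.004,0.01,0,0,0,0.03],[0,0,0.005,0,0,0,0.03],[0,0,0,0,0,0,0.03]]';  python3 -c "
from h import *
go(.5175,.0905,.0734,186.2)"
```

```text
time_s: 32.0
ee_pos: [0.5172, 0.0922, 0.1248]
ee_rot: [-0.054, 0.999, 0.002, 0.0]
ft_force: [-1.2, -0.2, -3.6]
grip_width: 0.037
at [0.5172 0.0922 0.1248] t 32.0 w 0.037 F [-1.2 -0.2 -3.6]
shift [-0.     -0.002   0.0514] turn [ 0.3  0.  -0. ]
```

```bash
python3 -m pendant '[[0,-0.002,0.008,0.2,0,0,0.03],[0,0,0.008,0,0,0,0.03],[0,0,0,0,0,0,0.03]]';  python3 -c "
from h import *
go(.5175,.0905,.0734,186.2)"
```

```text
time_s: 32.3
ee_pos: [0.5162, 0.092, 0.107]
ee_rot: [-0.055, 0.998, 0.0, -0.0]
ft_force: [0.0, -0.2, -5.0]
grip_width: 0.0368
at [0.5162 0.092  0.107 ] t 32.3 w 0.0368 F [ 0.  -0.2 -5. ]
shift [-0.0011 -0.0017  0.0336] turn [ 0.1 -0.1  0.1]
```

```bash
python3 -m pendant '[[-0.001,-0.002,0.006,0,0,0,0.03],[0,0,0.01,0,0,0,0.03],[0,0,0.008,0,0,0,0.03],[0,0,0,0,0,0,0.03]]';  python3 -c "
from h import *
go(.5175,.0905,.0734,186.2)"
```

```text
time_s: 32.7
ee_pos: [0.5174, 0.0905, 0.0807]
ee_rot: [-0.055, 0.998, 0.0, -0.001]
ft_force: [0.2, -0.1, -3.9]
grip_width: 0.0369
at [0.5174 0.0905 0.0807] t 32.7 w 0.0369 F [ 0.2 -0.1 -3.9]
shift [-0.0001 -0.      0.0073] turn [ 0.1 -0.1  0.1]
```

```bash
python3 -m pendant '[[0,0,0.003,0,0,0,0.03],[0,0,0.002,0,0,0,0.03]]';python3 -m pendant '[[0,0,0.001,0,0,0,0.03],[0,0,0.001,0,0,0,0.03]]';python3 -m pendant '[[0,0,0.001,0,0,0,0.03],[0,0,0,0,0,0,0.03]]'
```

```text
time_s: 32.9
ee_pos: [0.5174, 0.0904, 0.0752]
ee_rot: [-0.055, 0.998, 0.0, -0.001]
ft_force: [-0.7, -0.0, -4.5]
grip_width: 0.0366
time_s: 33.1
ee_pos: [0.5179, 0.0906, 0.0745]
ee_rot: [-0.055, 0.998, 0.001, -0.0]
ft_force: [-6.2, 0.5, 16.2]
grip_width: 0.0372
time_s: 33.3
ee_pos: [0.518, 0.0907, 0.0751]
ee_rot: [-0.055, 0.998, 0.001, -0.0]
ft_force: [-0.2, -0.1, -4.3]
grip_width: 0.037
```

```bash
python3 -m pendant '[[0,0,0.0008,0,0,0,0.045],[0,0,0,0,0,0,0.065],[0,0,0,0,0,0,0.085],[0,0,-0.02,0,0,0,0.085],[0,0,-0.04,0,0,0,0.085]]' && python3 -m pendant '[[0,0,-0.045,0,0,0,0.085],[0,0,-0.045,0,0,0,0.085],[0,-0.03,-0.03,0,0,0,0.085],[0.01,-0.045,0,0,0,0,0.085],[0.01,-0.045,0,0,0,0,0.085]]' && python3 -m pendant '[[0.01,-0.045,0,0,0,0,0.085],[0.01,-0.045,0,0,0,0,0.085],[0.01,-0.045,0,0,0,0,0.085],[0.01,-0.045,0,0,0,0,0.085],[0,-0.04,0,0,0,0,0.085]]'
python3 - <<'E'
from h import *
s0=sense(); print(s0['ee_pos'],s0['ft_force'])
for n in('scene','top'):
    c=Cam(n); a=cv2.imread(f'pics/{n}0.png').astype(np.float32).mean(2); b=c.f.astype(np.float32).mean(2)
    for nm,P in(('sol',[.516,.092,.07]),('carton',[.6065,.095,.07]),('chan',[.735,.11,.02])):
        u,v=c.px(P)[0].round().astype(int); h=17 if n=='top' else 26
        T=a[v-h:v+h+1,u-h:u+h+1]; W=b[v-h-8:v+h+9,u-h-8:u+h+9]
        r=cv2.matchTemplate(W,T,cv2.TM_CCOEFF_NORMED); _,m,_,l=cv2.minMaxLoc(r)
        print(n,nm,'match',round(m,3),'shift px',np.array(l)-8)
E
```

```text
time_s: 33.8
ee_pos: [0.5166, 0.0904, 0.1324]
ee_rot: [-0.055, 0.998, 0.0, -0.002]
ft_force: [0.6, 0.4, -0.2]
grip_width: 0.0851
time_s: 34.3
ee_pos: [0.5145, -0.0301, 0.2635]
ee_rot: [-0.059, 0.998, 0.0, 0.004]
ft_force: [0.5, -0.2, -0.5]
grip_width: 0.0851
time_s: 34.8
ee_pos: [0.4994, -0.2627, 0.2661]
ee_rot: [-0.059, 0.998, -0.001, 0.007]
ft_force: [0.9, 0.7, -0.0]
grip_width: 0.0851
[ 0.49938522 -0.26273362  0.26611248] [ 0.87004538  0.67218879 -0.0231603 ]
scene sol match 0.988 shift px [0 0]
scene carton match 0.972 shift px [0 0]
scene chan match 0.931 shift px [0 0]
top sol match 0.967 shift px [0 0]
top carton match 0.918 shift px [0 0]
top chan match 0.975 shift px [0 0]
```

Run:
```python
from h import *
for n in('scene','top'):
    c=Cam(n); a=cv2.imread(f'pics/{n}0.png').astype(np.float32).mean(2); b=c.f.astype(np.float32).mean(2)
    for nm,P in(('tube rim',[.516,.0935,.1]),('carton corner near',[.57,.125,.085]),('carton corner far',[.645,.067,.085])):
        u,v=c.px(P)[0].round().astype(int); h=8
        T=a[v-h:v+h+1,u-h:u+h+1]; W=b[v-h-7:v+h+8,u-h-7:u+h+8]
        r=cv2.matchTemplate(W,T,cv2.TM_CCOEFF_NORMED); _,m,_,l=cv2.minMaxLoc(r)
        print(n,nm,round(m,3),np.array(l)-7,'at 0:',round(float(r[7,7]),3))
```

```text
scene tube rim 0.97 [0 0] at 0: 0.97
scene carton corner near 0.976 [0 0] at 0: 0.976
scene carton corner far 0.969 [0 0] at 0: 0.969
top tube rim 0.843 [0 0] at 0: 0.843
top carton corner near 0.949 [0 0] at 0: 0.949
top carton corner far 0.859 [0 0] at 0: 0.859
```

Everything is back within a pixel (about 2.5 mm) of its start, and the arm is clear. Handing in.

```bash
python3 -m pendant '[[0,0,0,0,0,0,0.085],[0,0,0,0,0,0,0.085],[0,0,0,0,0,0,0.085]]'; python3 -c "
from rig import finish_job
print(finish_job())"
```

```text
time_s: 35.3
ee_pos: [0.5002, -0.2584, 0.2655]
ee_rot: [-0.06, 0.998, 0.0, 0.006]
ft_force: [0.2, -0.0, 0.2]
grip_width: 0.0851
the job is handed in; nothing more can be done
None
```

I moved the solenoid body and then the carton onto the mat, laid the half shell on the jig's pad, and put the carton and the solenoid back in the channel. The job was handed in at about 35 s of robot time; `finish_job()` gives no verdict.

- **Shell:** in the top picture taken after release it lay centred on the pad, with its long way from cheek to cheek. It touched down at the height expected for lying flat on the pad. I did not look at the shell again after that.
- **Solenoid and carton:** matching start and end images in both cameras gave 0 px shift for each (1 px is about 2.5 mm). The weakest matches were the top camera's tube rim (0.84) and far carton corner (0.86), also at zero shift.
- **Setbacks:** I regripped the solenoid once before its first lift because the gripper had drifted about 8 mm off centre. I also shifted the gripper about 5 mm before pinching the shell, after the two cameras disagreed by about 7 mm on its position along the channel.
- **Pictures:** I used all 16 views, more than the planned 12, so the last checks were numeric only.

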